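# Set the bench gap gauge to its mark with the knurled wheel

### The arm

A 7-joint arm with a two-finger parallel gripper is mounted at the origin on the work surface. World frame = base frame: x ahead of the robot, y to its left, z up, the work surface at z = 0. Lengths are in m, angles in rad, forces in N, time in s.
With the tool pointing down it reaches from about 0.35 to 0.9 m from the base axis. Payload 7.2 kg.
Tool frame: the origin (TCP) lies at the very end of the fingers, on their centre line; the grasp point (between the pads) lies robot.grip_depth behind it (robot.grip_depth is the distance from the TCP to the grasp point, in m); x points along the fingers, z is the direction in which the jaws open and shut, and the axes are right-handed (so a half turn about x gives the same grasp; the last joint's range is limited). The gripper opens to 85 mm and grips with 20 to 120 N. Pads are 22 mm wide; open, the fingers measure 114 mm over their backs; the gripper's body (76 mm by 85 mm) begins 54 mm behind the grasp point. The pads swing forward as they close: fully open they stand 13 mm farther back than shut.
Start: joints at [1.091, 0.411, -0.013, 1.596, 0.006, 1.134, -0.082], TCP at [0.25, -0.573, 0.231] pointing down, gripper open.
Joint ranges: [-2.95, 2.95], [-0.29, 1.99], [-1.47, 1.44], [0.14, 2.54], [-1.03, 4.17], [0.13, 1.85], [-2.86, 2.86]. Speed limits (rad/s): [2.39, 2.39, 3.01, 3.01, 3.14, 3.14, 3.14].

### API

Orientations are given as a rotation vector (axis times angle).
In Python, from cell import telemetry, cams, robot gives the robot as it stands.
- The arm moves only by the tool play_rows, never from a script. Its argument "steps" is text: rows parted by semicolons, each of 5 numbers parted by spaces: the shift along the tool's x, y, z each as a share of 1 m, from -1 to 1, then the turn about the tool's x as a share of 90 degrees, from -1 to 1, then the closure, from 0 (fully open) to 1 (shut). In form: tx ty tz spin claw; .... A call has 1 to 12 rows; each row is the pose to reach, as a shift and turn from the pose commanded when the call began, along the tool's axes at that moment; what a row does not reach only later rows make up. A row lasts 1/12 s, in which the tool goes at most 41.7 mm and 7.16 degrees, less where a joint would pass 70% of its speed; a pose out of reach is approached as far as the arm can. A call with a number of a shift or a turn outside -1 to 1 is refused whole. A call with a gripper value outside its range is refused whole. The fingers move at their own pace and stop on an object; "force" is the grip in N (left out, the last holds). Time passes only in rows, so rows that repeat a pose let the fingers close. It gives the time, the measured TCP pose, the force and the opening at its end, in the units of the state.
- telemetry.read_state(): the state, without advancing time (a new reading comes with each control period).
- cams.read_camera(name): name is "side" or "top" or "wrist"; returns a dict with "img" (420x560x3 uint8, red, green, blue), "mtx" (3x3 intrinsics, pixels), "R" (3x3) and "t" (3): a world point X has camera coordinates R X + t. Camera axes: x right, y down, z forward; pixel columns grow to the right and rows downward; lengths in m; the calibration is good to about 2 mm. A picture is of the moment at which its call begins. There is no depth.
- robot.close_job(): hands the job in, once; it reports no verdict.
The state is a dict: "clock": time; "joints": joint angles; "qd": joint speeds; "joint_torque": joint torques, N m; "tcp_pos": TCP position; "ee_rot": TCP orientation; "wrist_force": force on the tool from outside, world axes, zero at the start; "wrist_torque": the same for the moment, N m; "gripper_width": opening from 0.0 (shut) to 1.0 (fully open).
Only numpy, scipy, OpenCV 4.12 (cv2) and the standard library are available. Lean on these libraries where they do the work, as an engineer would, in place of code of your own. Each camera call takes 0.05 s, during which the arm holds its last target.

### The job

Set the bench gap gauge for the next batch of shaft bushes: with a fingertip pressed lightly on top of the knurled wheel, roll the wheel until the sliding jaw has closed the gap as far as the gauge mark, so that the jaw's pointer fin stands in line with the fin of the mark; if it runs past, roll it back. Move the jaw by the wheel only, without touching the jaw or the mark, and leave the bush standing in the gap and everything else on the bench where it is; nothing is to be picked up. Finish with the hand clear of the gauge.

Things in the scene. Friction and masses are not known exactly. Their poses are not given: they have to be found in the camera images.
- gauge: the bench gap gauge, bolted down: grey base plate 100 x 360 x 12 mm (x, y, z). Origin: centre of its underside, on the bench. z up; the jaw slides along its long axis y. Fixed aluminium jaw (56 x 30 mm, top 50 mm above the bench) at y = -125 mm; wheel housing (two grey cheeks, 50 x 84 mm over all, top 53 mm above the bench) at y = +100 mm
- wheel_top (a point): the highest point of the knurled wheel at rest: 76 mm above the bench, at x = 0, y = +100 mm in the gauge's frame; same axes as the gauge; it stays there when the wheel turns or sinks. Dragging the wheel's top towards the gauge's -y moves the jaw to -y (closing): about 6 mm of jaw for 28 mm of rim (1 rad); dragging it to +y opens
- wheel: knurled steel wheel, radius 28 mm, 22 mm wide, axle level along the gauge's x; origin at its centre, axes turn with it. Its top 23 mm stands above the cheeks. It is sprung: pressed from above it sinks (3 N to start, 1.2 N more per mm) to a stop at 6 mm. It turns by friction under a fingertip (about 1 N at the rim), stays where left, and can turn 5 rad closing, 0.6 rad opening
- jaw: the sliding aluminium jaw, a block 56 x 30 mm (gauge x, y), top 52 mm above the bench, between the fixed jaw and the wheel, geared to the wheel by a rod and riding on the same sprung sled, so it dips with the wheel (up to 6 mm); origin in its mid-plane (the y of its pointer fin), at bench level. To be moved by the wheel only
- jaw_line (a point): the end of the jaw's pointer: a black fin 4 mm thick that points to the gauge's -x, 39 mm above the bench; point at mid-thickness of the fin, same axes as the gauge
- marker: the gauge mark's carrier: a small steel block 16 x 18 mm clamped on the dark rail along the gauge's -x side, with a black fin 4 mm thick on top; origin in the fin's mid-plane, same axes as the gauge. Not to be touched
- mark_line (a point): the gauge mark: the end of the carrier's fin that faces the jaw's pointer, 39 mm above the bench, at mid-thickness, same axes as the gauge. At the start the jaw's pointer is 10 to 20 mm from it on the gauge's +y side; done when both have the same y in the gauge's frame
- bush: bystander: bronze bush, 24 mm diameter, 30 mm tall, standing on the base plate in the gap between the jaws; origin at its foot
- bush2: bystander: larger bronze bush, 34 mm diameter, 36 mm tall, standing on the bench; origin at its foot
- spray_can: bystander: white spray can, 66 mm diameter, 192 mm tall; origin at its foot
- wedge: bystander: timber block 45 x 110 x 30 mm; origin at the centre of its underside
- wrench: bystander: open-ended wrench 160 mm long, lying along its x
- jar: bystander: amber glass jar with a steel lid, 60 mm diameter, 75 mm tall; origin at its foot
- brush: bystander: paint brush 170 mm long, lying along its x
- mug: bystander: white mug, 76 mm diameter, 85 mm tall; origin at its foot

How it is judged:
By the outcome, as a careful person would: the job done as asked, in the order asked, and still so for the second after the job is handed in, with the robot touching nothing.
It also fails if it takes over 51 s, if anything falls off the work surface, if the arm or the gripper's body presses on something with over 40 N, if the wrist force passes 120 N, or if a joint passes its speed limit or range.

## Working session

There is one attempt and no reset: what is moved stays moved. The work goes in short steps, Python scripts to look and compute and a tool call to move; the robot and the scene stay as the last step left them, time stands still between calls to the robot, and variables do not carry over. Pictures are saved under pics/ and viewed, and the job is handed in when it is done.

Besides the shell and the picture viewer there is one more tool, called after "Call:" by a JSON object that holds its "api" and its "payload", one argument or row to a line. play_rows: Moves the arm, as the interface text tells. Shift numbers are shares of 1 m and turn numbers shares of 90 degrees, none past 1 either way. Its arguments: {"type":"object","properties":{"steps":{"type":"string"},"force":{"type":"number"}},"required":["steps"]}

```bash
ls; mkdir -p pics; cat > h.py <<'E'
import numpy as np, cv2
from cell import telemetry, cams, robot
def snap(n,tag):
    c=cams.read_camera(n); cv2.imwrite(f'pics/{tag}.png',cv2.cvtColor(c['img'],cv2.COLOR_RGB2BGR))
    np.savez(f'pics/{tag}.npz',**{k:np.array(c[k]) for k in ('img','mtx','R','t')}); return c
def load(tag): return np.load(f'pics/{tag}.npz')
def P(c): return c['mtx']@np.c_[c['R'],np.array(c['t']).reshape(3)]
def proj(c,X):
    x=P(c)@np.r_[X,1]; return x[:2]/x[2]
def onz(c,uv,z):
    d=c['R'].T@np.linalg.solve(c['mtx'],np.r_[uv,1]); o=-c['R'].T@np.array(c['t']).reshape(3)
    return o+d*(z-o[2])/d[2]
def tri(cs,uvs):
    X=cv2.triangulatePoints(P(cs[0]),P(cs[1]),np.array(uvs[0],float),np.array(uvs[1],float)); return (X[:3]/X[3]).ravel()
def crop(tag,u0,v0,u1,v1,s,out):
    im=cv2.imread(f'pics/{tag}.png')[v0:v1,u0:u1]; cv2.imwrite(f'pics/{out}.png',cv2.resize(im,None,fx=s,fy=s,interpolation=cv2.INTER_CUBIC))
E
python3 - <<'E'
from h import *
for n in ('side','top','wrist'):
    c=snap(n,n+'0'); print(n,c['mtx'][0,0],-c['R'].T@np.array(c['t']).reshape(3))
s=telemetry.read_state(); print(s); print(robot.grip_depth)
E
```

```text
pics
side 520.5391487741269 [-0.01316994  0.69709632  0.73640596]
top 479.08443781987756 [0.44708367 0.02016718 1.17906445]
wrist 343.37352449455375 [ 0.31471673 -0.5430073   0.37225864]
{'clock': 0.15, 'joints': array([ 1.09079075,  0.41173842, -0.01272508,  1.59683769,  0.00563685,
        1.13428017, -0.08224518]), 'qd': array([-0.00153137, -0.00103279,  0.0007187 , -0.00364978,  0.00203923,
        0.00080205, -0.00120946]), 'joint_torque': array([ 1.65245521e-03, -6.01036620e+01,  6.82928916e-01, -2.99647897e+01,
        1.39808189e-02,  7.87038967e-03, -6.69872043e-05]), 'tcp_pos': array([ 0.24998498, -0.57242666,  0.23063809]), 'ee_rot': array([ 0.90134672,  1.37744343, -0.90040174]), 'wrist_force': array([ 0.22352332, -0.2313785 ,  0.26782104]), 'wrist_torque': array([-0.00745175, -0.01641899,  0.03220642]), 'gripper_width': 1.0025123735414274}
0.0187
```

View pics/side0.png

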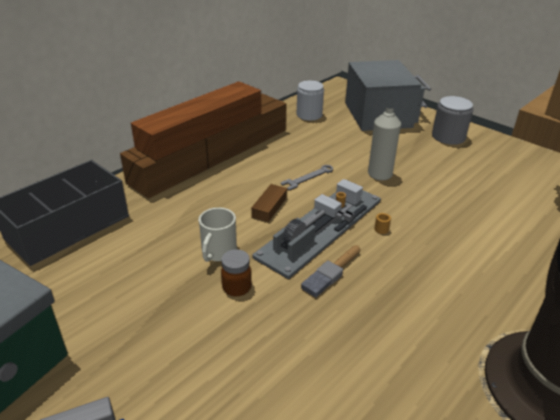

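View pics/top0.png

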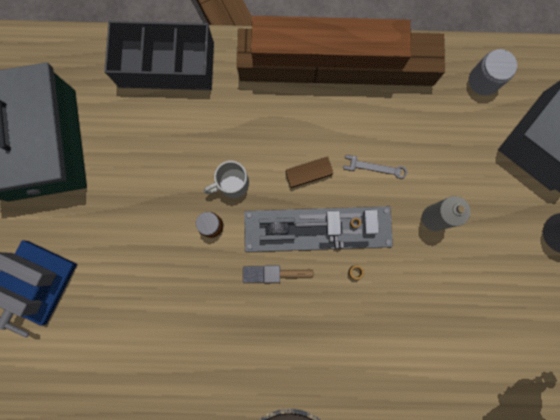

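View pics/wrist0.png

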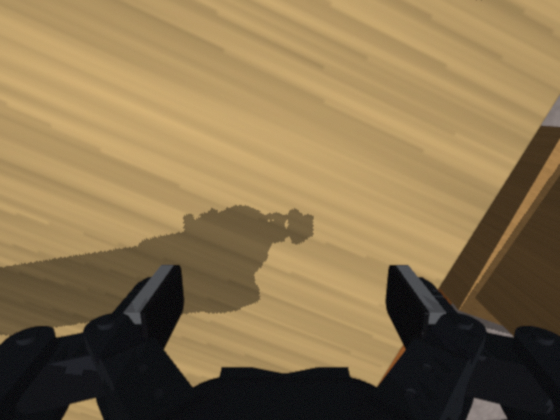

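```bash
python3 - <<'E'
from h import *
crop('top0',235,195,405,260,4.5,'top0c')
crop('side0',240,160,400,280,5,'side0c')
E
```

```text
(no output)
```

View pics/top0c.png

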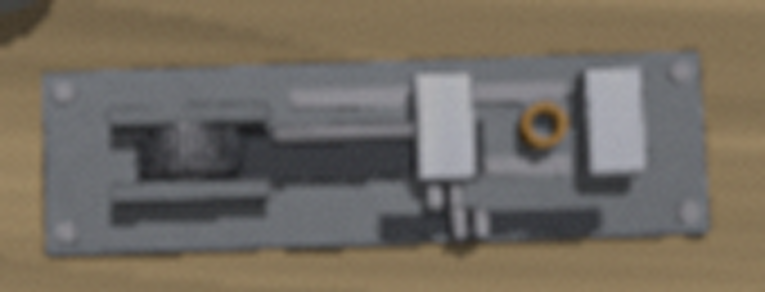

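View pics/side0c.png

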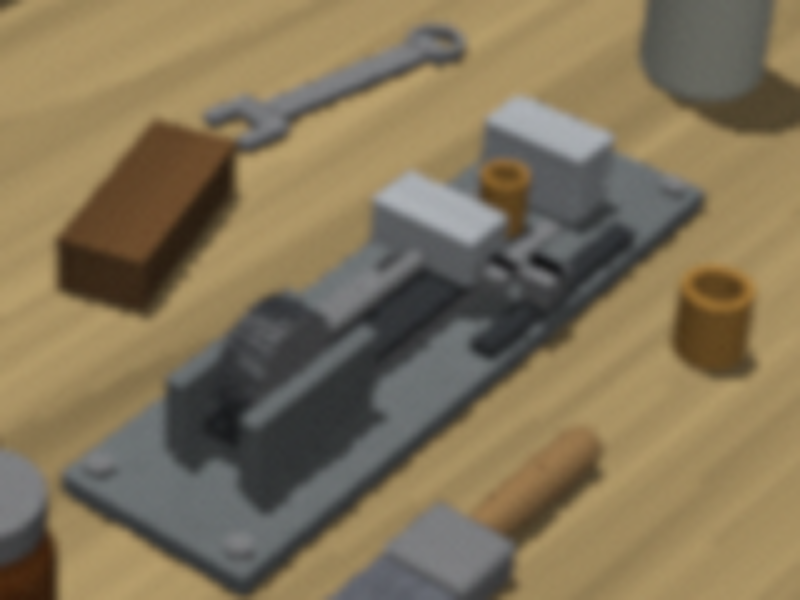

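```bash
cat > fit.py <<'E'
from h import *
from scipy.optimize import least_squares
T=load('top0'); S=load('side0')
ct=np.array([[43,73],[697,52],[708,234],[46,253]])/4.5+[235,195]-0.4
cs=np.array([[64,478],[705,195],[243,592]])/5+[240,160]-0.4
g=lambda p,X: np.r_[p[0]+np.cos(p[2])*X[0]-np.sin(p[2])*X[1],p[1]+np.sin(p[2])*X[0]+np.cos(p[2])*X[1],X[2]]
ot=[(.05,.18,.012),(.05,-.18,.012),(-.05,-.18,.012),(-.05,.18,.012)]
os_=[(.05,.18,.012),(-.05,-.18,.012),(-.05,.18,.012)]
def res(p,which='ts'):
    r=[]
    if 't' in which: r+=[proj(T,g(p,o))-u for o,u in zip(ot,ct)]
    if 's' in which: r+=[proj(S,g(p,o))-u for o,u in zip(os_,cs)]
    return np.ravel(r)
if __name__=='__main__':
    for w in ('t','s','ts'):
        f=least_squares(res,[.43,0,0],args=(w,)); print(w,f.x.round(4),f.fun.round(1))
    p=f.x
    for n,o in (('wheeltop',(0,.1,.076)),('fixed',(0,-.125,.05))):
        print(n,g(p,o),((proj(T,g(p,o))-[235,195])*4.5).round(),((proj(S,g(p,o))-[240,160])*5).round())
    import cv2
    from scipy.spatial.transform import Rotation as R
    s=telemetry.read_state(); print(R.from_rotvec(s['ee_rot']).as_matrix().round(3)); print(load('wrist0')['R'].round(3))
    # cam in tool
    W=load('wrist0'); Rt=R.from_rotvec(s['ee_rot']).as_matrix(); print('cam in tool',Rt.T@(-W['R'].T@W['t'].reshape(3)-s['tcp_pos']), (Rt.T@W['R'].T).round(3))
E
python3 fit.py
```

```text
t [ 0.5437 -0.0582  0.055 ] [-0.6 -0.5  0.5 -0.2  0.6  0.1 -0.5  0.5]
s [ 0.5407 -0.0508  0.0645] [-1.1  0.6  0.6 -0.4  0.6 -0.5]
ts [ 0.543  -0.0558  0.0586] [-1.6  0.1 -0.5 -0.2 -0.4  0.2 -1.4  1.  -0.5 -1.3  1.3 -1.4  0.9 -2.5]
wheeltop [0.53710254 0.04398037 0.076     ] [181. 148.] [276. 308.]
fixed [ 0.55028788 -0.18063296  0.05      ] [610. 138.] [568. 131.]
[[-0.001  0.916  0.4  ]
 [ 0.001  0.4   -0.916]
 [-1.    -0.    -0.001]]
[[ 0.4   -0.916 -0.001]
 [-0.88  -0.385  0.278]
 [-0.256 -0.11  -0.96 ]]
cam in tool [-0.14162724  0.07107959 -0.0012228 ] [[-0.    -0.278  0.96 ]
 [ 0.    -0.96  -0.278]
 [ 1.     0.     0.   ]]
```

```bash
python3 - <<'E'
from h import *
from fit import *
from scipy.spatial.transform import Rotation as R
S0=np.array(load('side0')['mtx'])
p=least_squares(res,[.43,0,0],args=('ts',)).x
def ginv(X):
    c,s=np.cos(p[2]),np.sin(p[2]);d=X[:2]-p[:2];return np.r_[c*d[0]+s*d[1],-s*d[0]+c*d[1],X[2]]*1000
for uv in ((435,197),(459,220),(482,222)):
    X=onz(T,np.array(uv)/4.5+[235,195]-.4,.039); print(uv,X.round(4),ginv(X).round(1))
print('can foot',onz(T,(440,217),0), 'can top',onz(T,(454,211),.192))
s=telemetry.read_state(); Rt=R.from_rotvec(s['ee_rot']).as_matrix()
v=g(p,(-.05,-.02,.12)); print('view tcp',v,'tool shift',Rt.T@(v-s['tcp_pos']))
print('spin deg', )
zt=g(p,(0,-1,0))-g(p,(0,0,0)); a=np.degrees(np.arctan2(Rt[1,2],Rt[0,2])-np.arctan2(zt[1],zt[0])); print(a,a/90)
E
```

```text
(435, 197) [ 0.5186 -0.089   0.039 ] [-26.2 -31.7  39. ]
(459, 220) [ 0.5068 -0.1018  0.039 ] [-38.8 -43.8  39. ]
(482, 222) [ 0.5061 -0.114   0.039 ] [-40.2 -55.9  39. ]
can foot [ 0.58063254 -0.36174441  0.        ] can top [ 0.57215555 -0.32896182  0.192     ]
view tcp [ 0.49422065 -0.07874348  0.12      ] tool shift [ 0.11102372  0.4214361  -0.35451416]
spin deg
20.23551641724442 0.22483907130271577
```

Call:
{"api": "play_rows", "payload": {
  "steps": "-0.05 0.05 -0.04 0.1 1; -0.05 0.42 -0.354 0.225 1; -0.05 0.42 -0.354 0.225 1; -0.05 0.42 -0.354 0.225 1; -0.05 0.42 -0.354 0.225 1; -0.05 0.42 -0.354 0.225 1; -0.05 0.42 -0.354 0.225 1; -0.05 0.42 -0.354 0.225 1; -0.05 0.42 -0.354 0.225 1; -0.05 0.42 -0.354 0.225 1; -0.05 0.42 -0.354 0.225 1; -0.05 0.42 -0.354 0.225 1",
  "force": 40
}}

```text
clock: 1.15
tcp_pos: [0.4677, -0.1309, 0.2787]
ee_rot: [1.166, 1.236, -1.166]
wrist_force: [1.5, -0.3, -0.9]
gripper_width: 0.002
```

Call:
{"api": "play_rows", "payload": {
  "steps": "0.03 0.01 -0.02 0 1; 0.06 0.02 -0.04 0 1; 0.1 0.025 -0.04 0 1; 0.13 0.025 -0.04 0 1; 0.13 0.025 -0.04 0 1; 0.13 0.025 -0.04 0 1"
}}

```text
clock: 1.65
tcp_pos: [0.489, -0.0913, 0.1477]
ee_rot: [1.165, 1.24, -1.168]
wrist_force: [0.2, -0.6, 0.4]
gripper_width: -0.001
```

```bash
python3 - <<'E'
from h import *
s=telemetry.read_state(); print(s['clock'],s['tcp_pos'],s['wrist_force'],s['gripper_width'])
snap('wrist','w1')
E
```

```text
1.65 [ 0.48901079 -0.09133648  0.14769919] [ 0.22271319 -0.57242675  0.36751962] -0.0006223933159545903
```

View pics/w1.png

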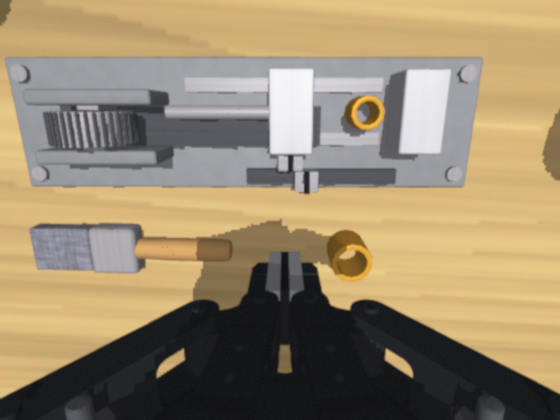

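```bash
python3 - <<'E'
from h import *
crop('w1',240,130,360,210,6.5,'w1c'); crop('w1',0,40,200,190,4,'w1d'); crop('w1',340,40,500,200,3.7,'w1e')
E
```

```text
(no output)
```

View pics/w1c.png

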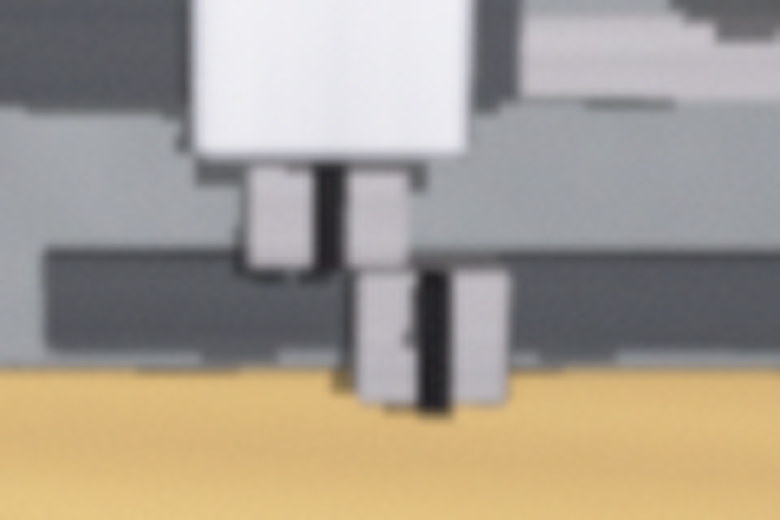

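View pics/w1d.png

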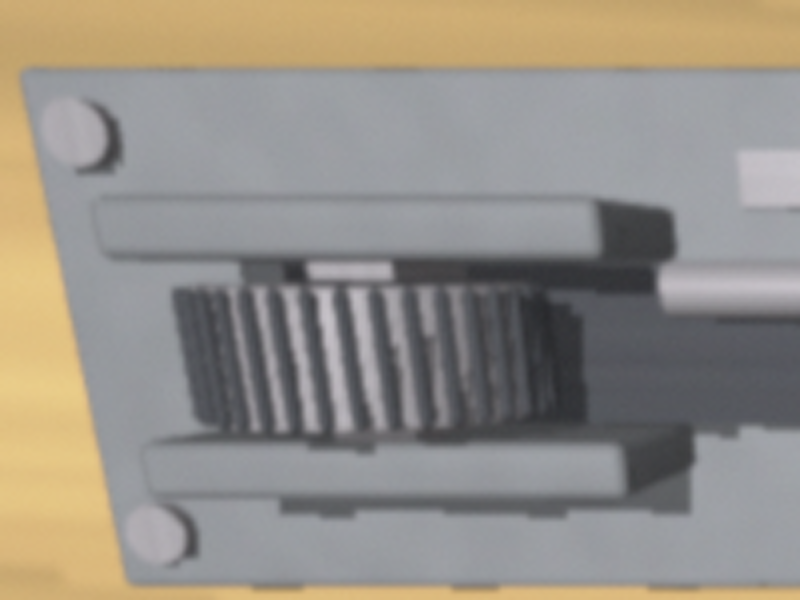

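View pics/w1e.png

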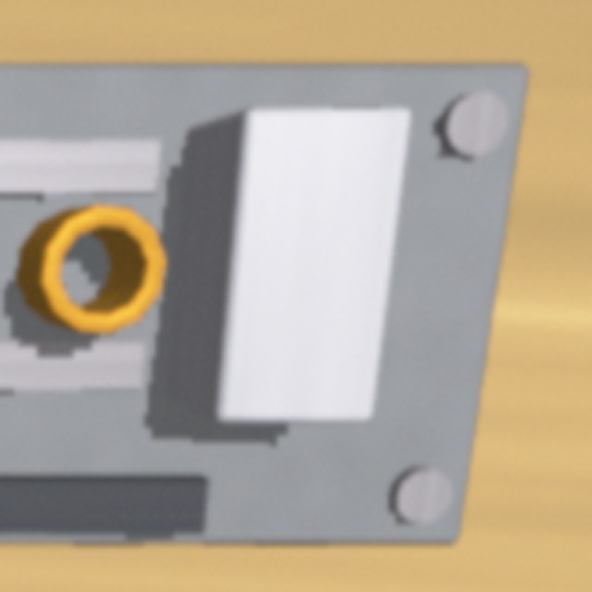

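```bash
cat > g2.py <<'E'
from fit import *
W=load('w1')
cw=np.array([[22/4,70/4+40],[527/3.7+340,65/3.7+40],[458/3.7+340,542/3.7+40],[130/4,583/4+40]])-.4
def r3(p): return np.ravel([proj(W,g(p,o))-u for o,u in zip(ot,cw)])
f=least_squares(r3,[.54,-.05,.05]); p=f.x
def ginv(X,p=p):
    c,s=np.cos(p[2]),np.sin(p[2]);d=X[:2]-p[:2];return np.r_[c*d[0]+s*d[1],-s*d[0]+c*d[1],X[2]]*1000
E
python3 - <<'E'
from g2 import *
print(p,f.fun.round(1)); print('wheeltop',g(p,(0,.1,.076)),proj(W,g(p,(0,.1,.076))))
for uv in ((326,268),(432,268),(433,410),(329,165)):
    X=onz(W,np.array(uv)/6.5+[240,130]-.4,.039); print(ginv(X).round(1))
print('fixed jaw top', [ginv(onz(W,np.array(u)/3.7+[340,40]-.4,.05)).round(1) for u in ((247,108),(410,108),(372,420),(218,420))])
s=telemetry.read_state();print(s['tcp_pos'],ginv(s['tcp_pos']))
# wheel width check at z=.076
for uv in ((345,288),(370,432)): print(ginv(onz(W,np.array(uv)/4+[0,40]-.4,.076)).round(1))
E
```

```text
[ 0.54456174 -0.05632656  0.05849326] [-3.1 -0.7  3.3 -0.6  2.   1.6 -2.2  2.2]
wheeltop [0.53871575 0.04350242 0.076     ] [ 69.49659944 130.75468131]
[-31.1 -34.4  39. ]
[-31.1 -46.4  39. ]
[-47.7 -46.8  39. ]
[-19.5 -34.7  39. ]
fixed jaw top [array([  37.7, -109.5,   50. ]), array([  37.7, -138.1,   50. ]), array([ -16.7, -138.4,   50. ]), array([ -16.7, -109.6,   50. ])]
[ 0.49032925 -0.09163055  0.14935184] [-56.20360682 -32.07318459 149.35184021]
[11.2 88.2 76. ]
[-10.1  87.9  76. ]
```

Call:
{"api": "play_rows", "payload": {
  "steps": "0.01 0.02 -0.035 0 1; 0.02 0.04 -0.07 0 1; 0.03 0.056 -0.105 0 1; 0.045 0.056 -0.14 0 1; 0.055 0.056 -0.144 0 1; 0.055 0.056 -0.144 0 1; 0.055 0.056 -0.144 0 1"
}}

```text
clock: 2.28
tcp_pos: [0.5384, 0.0548, 0.0951]
ee_rot: [1.166, 1.234, -1.165]
wrist_force: [0.5, -1.2, -0.0]
gripper_width: 0.001
```

```bash
cat > st.py <<'E'
from g2 import *
from scipy.spatial.transform import Rotation as R
s=telemetry.read_state(); print(s['clock'],'gauge mm',ginv(s['tcp_pos']).round(2),'F',s['wrist_force'].round(2))
Rt=R.from_rotvec(s['ee_rot']).as_matrix(); Gx=np.r_[np.cos(p[2]),np.sin(p[2]),0]; print('tool x',Rt[:,0].round(4),'ang y vs gauge x deg',np.degrees(np.arctan2(Rt[1,1],Rt[0,1])-p[2]).round(2))
E
python3 - <<'E'
import st
from h import *
snap('wrist','w2'); snap('side','s2')
crop('s2',220,130,400,270,4.4,'s2c')
import st,importlib; importlib.reload(st)
E
```

```text
2.2833 gauge mm [  0.33 111.34  95.08] F [ 0.51 -1.23 -0.02]
tool x [ 1.6e-03 -7.0e-04 -1.0e+00] ang y vs gauge x deg -0.01
2.3833 gauge mm [  0.61 110.04  95.3 ] F [ 0.29 -0.72  0.31]
tool x [ 2.5e-03 -9.0e-04 -1.0e+00] ang y vs gauge x deg -0.16
```

View pics/w2.png

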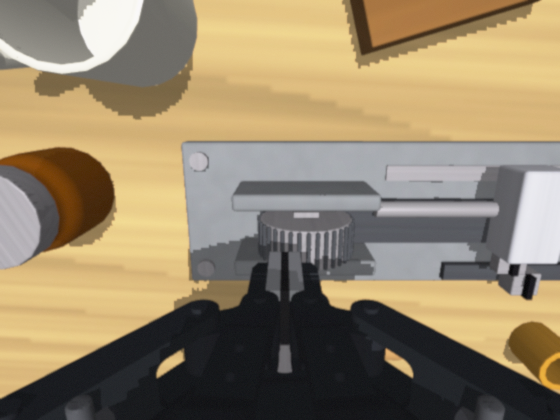

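View pics/s2c.png

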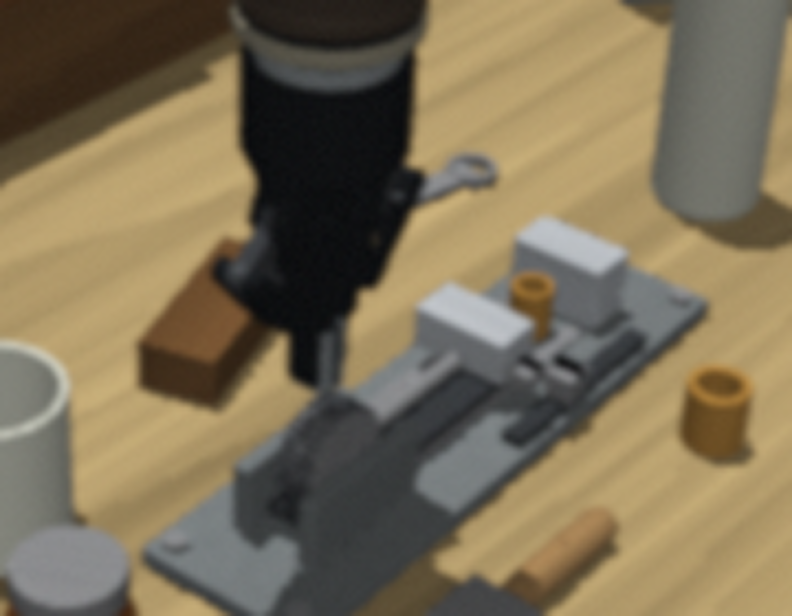

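```bash
python3 - <<'E'
from g2 import *
c=load('w2')
for o in ((.011,.1,.076),(.011,.1,.0479),(.011,.128,.048),(.011,.072,.048),(-.011,.1,.076),(.05,.18,.012),(.05,.058,.053)): print(o,proj(c,g(p,o)).round(1))
crop('w2',180,130,400,300,3.6,'w2c')
E
```

```text
(0.011, 0.1, 0.076) [309.4 234. ]
(0.011, 0.1, 0.0479) [305.9 217. ]
(0.011, 0.128, 0.048) [257.4 217.1]
(0.011, 0.072, 0.048) [354.5 217.1]
(-0.011, 0.1, 0.076) [308.6 274.1]
(0.05, 0.18, 0.012) [179.7 142.7]
(0.05, 0.058, 0.053) [386.8 149.9]
```

View pics/w2c.png

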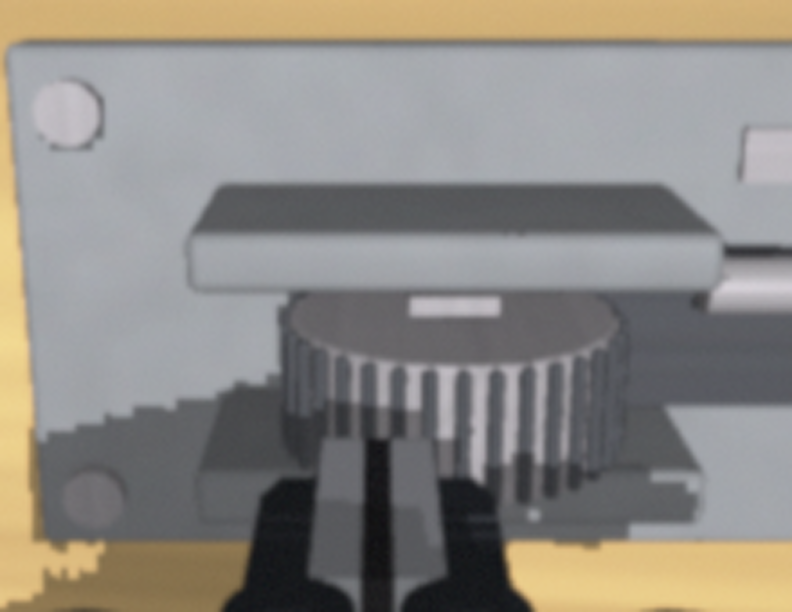

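Call:
{"api": "play_rows", "payload": {
  "steps": "0.008 0 0 0 1; 0.014 0 0 0 1; 0.018 0 0 0 1; 0.02 0 0 0 1; 0.022 0 0 0 1; 0.022 0 0 0 1; 0.022 0 0 0 1"
}}

```text
clock: 2.97
tcp_pos: [0.5376, 0.0559, 0.0718]
ee_rot: [1.166, 1.237, -1.166]
wrist_force: [-1.8, 1.5, 7.3]
gripper_width: -0.004
```

```bash
python3 st.py
```

```text
2.9667 gauge mm [ -0.38 112.48  71.78] F [-1.8   1.5   7.27]
tool x [-1.e-04  4.e-04 -1.e+00] ang y vs gauge x deg 0.0
```

Call:
{"api": "play_rows", "payload": {
  "steps": "0 0 0.004 0 1; 0 0 0.008 0 1; 0 0 0.012 0 1; 0 0 0.016 0 1; 0 0 0.02 0 1; 0 0 0.024 0 1; 0 0 0.024 0 1; 0 0 0.024 0 1"
}}

```text
clock: 3.63
tcp_pos: [0.5391, 0.0305, 0.0719]
ee_rot: [1.166, 1.235, -1.167]
wrist_force: [-2.6, -2.5, 7.9]
gripper_width: 0.002
```

```bash
python3 - <<'E'
import st
from h import *
snap('wrist','w3')
crop('w3',360,200,560,320,4,'w3c')
E
```

```text
3.6333 gauge mm [-0.39 86.98 71.92] F [-2.55 -2.54  7.88]
tool x [ 0.    -0.001 -1.   ] ang y vs gauge x deg -0.07
```

View pics/w3.png

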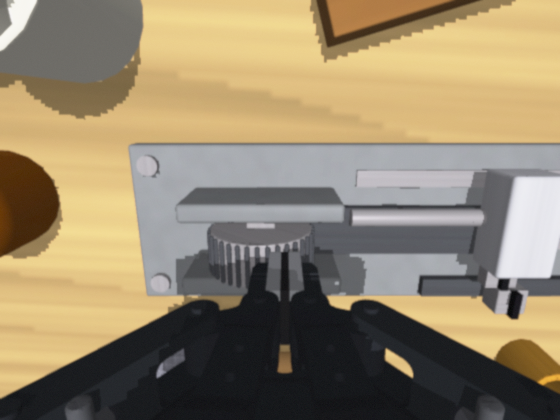

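View pics/w3c.png

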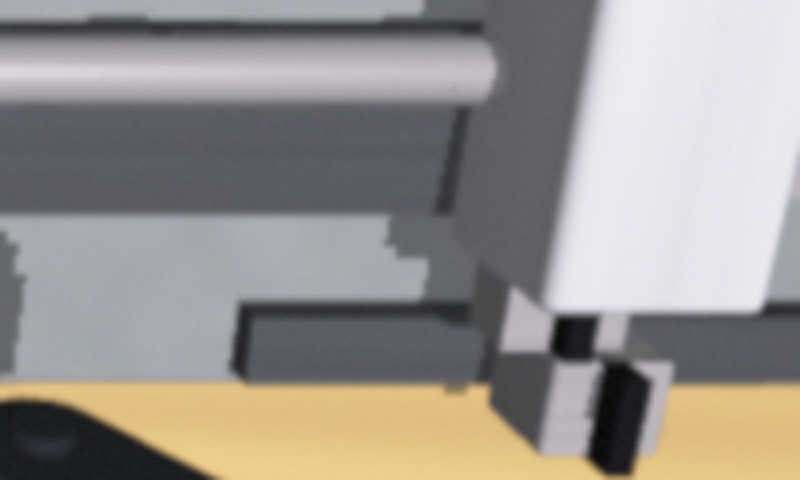

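```bash
python3 - <<'E'
from g2 import *
c=load('w3')
for uv,z in (((575,352),.035),((619,368),.039)): print(ginv(onz(c,np.array(uv)/4+[360,200]-.4,z)).round(1))
E
```

```text
[-29.7 -39.1  35. ]
[-30.1 -43.   39. ]
```

Call:
{"api": "play_rows", "payload": {
  "steps": "-0.01 0 0 0 1; -0.016 0 0 0 1; -0.016 0 -0.012 0 1; -0.016 0 -0.024 0 1; -0.016 0 -0.024 0 1; -0.008 0 -0.024 0 1; -0.003 0 -0.024 0 1; 0 0 -0.024 0 1; 0 0 -0.024 0 1; 0 0 -0.024 0 1"
}}

```text
clock: 4.52
tcp_pos: [0.5376, 0.0559, 0.0712]
ee_rot: [1.166, 1.237, -1.166]
wrist_force: [-2.4, 1.7, 6.7]
gripper_width: 0.004
```

```bash
python3 st.py
```

```text
4.5167 gauge mm [ -0.42 112.48  71.25] F [-2.38  1.72  6.74]
tool x [-3.e-04  5.e-04 -1.e+00] ang y vs gauge x deg -0.0
```

Second stroke, then lift and go to the viewing place.

Call:
{"api": "play_rows", "payload": {
  "steps": "0 0 0.004 0 1; 0 0 0.008 0 1; 0 0 0.012 0 1; 0 0 0.016 0 1; 0 0 0.02 0 1; 0 0 0.022 0 1; 0 0 0.022 0 1; -0.012 0 0.022 0 1; -0.03 0 0.022 0 1; -0.045 0 0.022 0 1"
}}

```text
clock: 5.35
tcp_pos: [0.5384, 0.0333, 0.1169]
ee_rot: [1.166, 1.237, -1.168]
wrist_force: [-0.1, -0.3, -0.8]
gripper_width: 0.0
```

Call:
{"api": "play_rows", "payload": {
  "steps": "-0.01 -0.02 0.035 0 1; -0.02 -0.04 0.07 0 1; -0.03 -0.05 0.105 0 1; -0.03 -0.055 0.135 0 1; -0.03 -0.055 0.135 0 1; -0.03 -0.055 0.135 0 1; -0.03 -0.055 0.135 0 1; -0.03 -0.055 0.135 0 1"
}}

```text
clock: 6.02
tcp_pos: [0.4919, -0.1031, 0.1464]
ee_rot: [1.165, 1.238, -1.165]
wrist_force: [-0.7, 0.5, 0.0]
gripper_width: 0.001
```

```bash
python3 - <<'E'
import st
from h import *
snap('wrist','w4')
crop('w4',220,110,380,230,5,'w4c')
E
```

```text
6.0167 gauge mm [-55.26 -43.58 146.36] F [-0.67  0.52  0.  ]
tool x [-4.e-04  7.e-04 -1.e+00] ang y vs gauge x deg 0.09
```

View pics/w4.png

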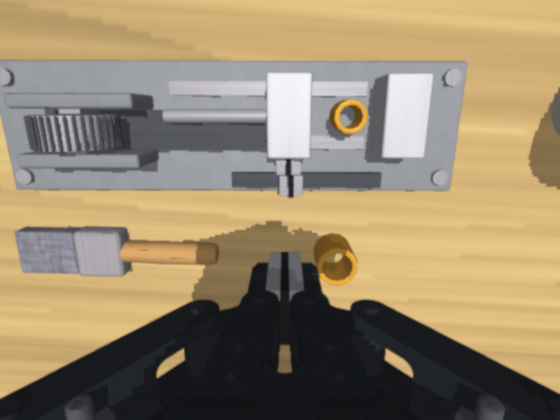

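View pics/w4c.png

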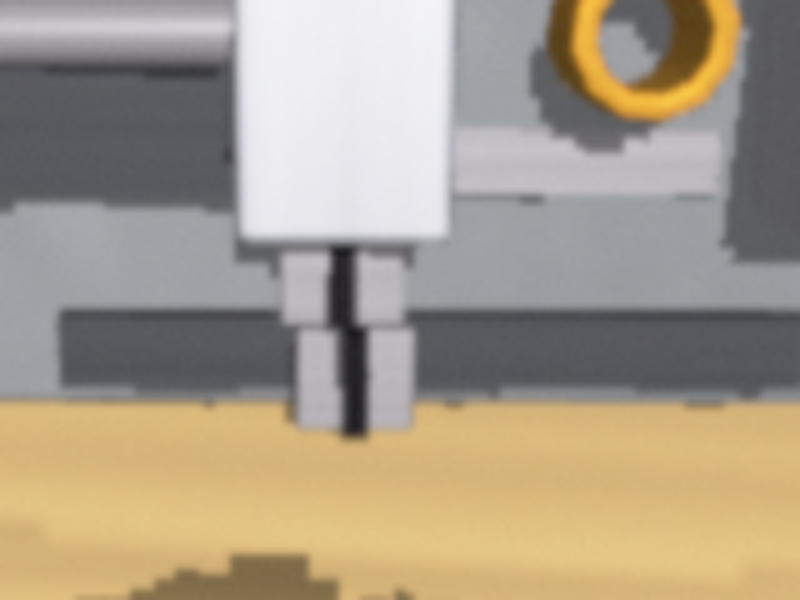

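```bash
cat > fin.py <<'E'
from g2 import *
import sys
def fins(tag,u0,u1,rows,z=.039):
    c=load(tag); im=c['img'].mean(2).astype(float)
    for r in rows:
        a=im[r,u0:u1]; bg=np.median(np.sort(a)[-6:]); w=np.clip(bg*0.75-a,0,None); u=(w*np.arange(u0,u1)).sum()/w.sum()
        print(r,round(u,2),ginv(onz(c,(u,r),z)).round(2), a.astype(int))
if __name__=='__main__':
    fins(sys.argv[1],int(sys.argv[2]),int(sys.argv[3]),range(int(sys.argv[4]),int(sys.argv[5])))
E
python3 fin.py w1 281 300 156 171; python3 fin.py w1 297 317 172 190; echo; python3 fin.py w4 279 300 161 174; python3 fin.py w4 281 301 176 195
```

```text
156 290.27 [-20.26 -34.72  39.  ] [183 182 173 155 150 148 128  77  45  42  45  60 102 139 148 150 149 151
 149]
157 290.25 [-20.98 -34.71  39.  ] [193 193 190 185 184 181 158  91  45  42  44  67 121 171 183 183 183 185
 184]
158 290.26 [-21.71 -34.72  39.  ] [194 193 193 193 194 190 165  97  45  42  43  67 126 179 192 193 194 194
 193]
159 290.26 [-22.44 -34.73  39.  ] [192 193 193 193 192 189 166  96  45  43  44  68 124 178 192 192 191 191
 191]
160 290.25 [-23.17 -34.73  39.  ] [190 190 189 189 189 186 162  94  46  42  45  69 123 175 188 189 189 188
 189]
161 290.2 [-23.9  -34.69  39.  ] [188 188 189 189 188 185 161  93  45  41  44  73 127 175 187 187 188 187
 187]
162 290.12 [-24.63 -34.63  39.  ] [188 189 189 189 189 185 161  93  46  42  49  79 133 177 188 188 187 188
 188]
163 290.09 [-25.36 -34.62  39.  ] [191 189 189 190 189 186 162  93  44  41  46  81 137 179 189 190 189 189
 188]
164 290.09 [-26.1  -34.62  39.  ] [190 191 190 190 189 186 163  94  45  41  47  81 138 180 190 190 190 189
 189]
165 290.1 [-26.83 -34.63  39.  ] [189 190 190 190 191 186 163  93  44  41  46  80 13
[... 5788 characters left out ...]
89 290.53 [-41.97 -46.91  39.  ] [183 183 183 183 183 181 162 115  59  37  37  55 112 167 182 183 184 184
 184 183]
190 290.55 [-42.73 -46.93  39.  ] [180 182 181 180 182 179 162 113  59  39  33  54 109 167 180 182 182 182
 181 181]
191 290.54 [-43.49 -46.93  39.  ] [178 180 179 178 179 177 160 112  59  38  35  54 109 164 178 180 180 181
 180 180]
192 290.55 [-44.26 -46.94  39.  ] [180 182 181 180 182 179 162 114  60  36  37  53 109 166 180 180 181 181
 180 180]
193 290.53 [-45.02 -46.93  39.  ] [182 181 182 183 182 179 164 113  61  37  37  56 110 167 182 182 182 182
 183 181]
194 290.48 [-45.79 -46.9   39.  ] [178 178 178 178 177 174 157 109  57  37  36  58 111 164 179 179 179 179
 180 179]
```

Call:
{"api": "play_rows", "payload": {
  "steps": "0.01 0.02 -0.035 0 1; 0.02 0.04 -0.07 0 1; 0.03 0.055 -0.105 0 1; 0.045 0.055 -0.14 0 1; 0.055 0.055 -0.148 0 1; 0.06 0.055 -0.148 0 1; 0.067 0.055 -0.148 0 1; 0.071 0.055 -0.148 0 1; 0.074 0.055 -0.148 0 1; 0.074 0.055 -0.148 0 1; 0.074 0.055 -0.148 0 1"
}}

```text
clock: 6.98
tcp_pos: [0.5379, 0.0452, 0.073]
ee_rot: [1.167, 1.235, -1.168]
wrist_force: [-3.4, 1.0, 7.3]
gripper_width: 0.003
```

```bash
python3 st.py
```

```text
6.9833 gauge mm [ -0.69 101.73  73.04] F [-3.44  1.04  7.27]
tool x [-4.e-04 -6.e-04 -1.e+00] ang y vs gauge x deg -0.13
```

Call:
{"api": "play_rows", "payload": {
  "steps": "0 0 0.003 0 1; 0 0 0.006 0 1; 0 0 0.0085 0 1; 0 0 0.0085 0 1; 0 0 0.0085 0 1"
}}

```text
clock: 7.4
tcp_pos: [0.5385, 0.0359, 0.0733]
ee_rot: [1.167, 1.234, -1.169]
wrist_force: [-3.9, -1.0, 6.6]
gripper_width: -0.002
```

```bash
python3 st.py
```

```text
7.4 gauge mm [-0.64 92.44 73.26] F [-3.86 -0.98  6.58]
tool x [ 0.     -0.0012 -1.    ] ang y vs gauge x deg -0.17
```

Call:
{"api": "play_rows", "payload": {
  "steps": "-0.012 0 0.0085 0 1; -0.03 0 0.0085 0 1; -0.05 -0.01 0.03 0 1; -0.06 -0.03 0.065 0 1; -0.07 -0.055 0.1 0 1; -0.075 -0.055 0.14 0 1; -0.075 -0.055 0.143 0 1; -0.075 -0.055 0.143 0 1; -0.075 -0.055 0.143 0 1; -0.075 -0.055 0.143 0 1; -0.075 -0.055 0.143 0 1"
}}

```text
clock: 8.32
tcp_pos: [0.4922, -0.1066, 0.1475]
ee_rot: [1.165, 1.238, -1.164]
wrist_force: [0.5, -0.5, -0.2]
gripper_width: -0.0
```

```bash
python3 - <<'E'
import st
from h import *
snap('wrist','w5')
crop('w5',220,110,380,230,5,'w5c')
E
```

```text
8.3167 gauge mm [-55.22 -47.14 147.49] F [ 0.55 -0.47 -0.15]
tool x [-2.e-04  5.e-04 -1.e+00] ang y vs gauge x deg 0.11
```

View pics/w5c.png

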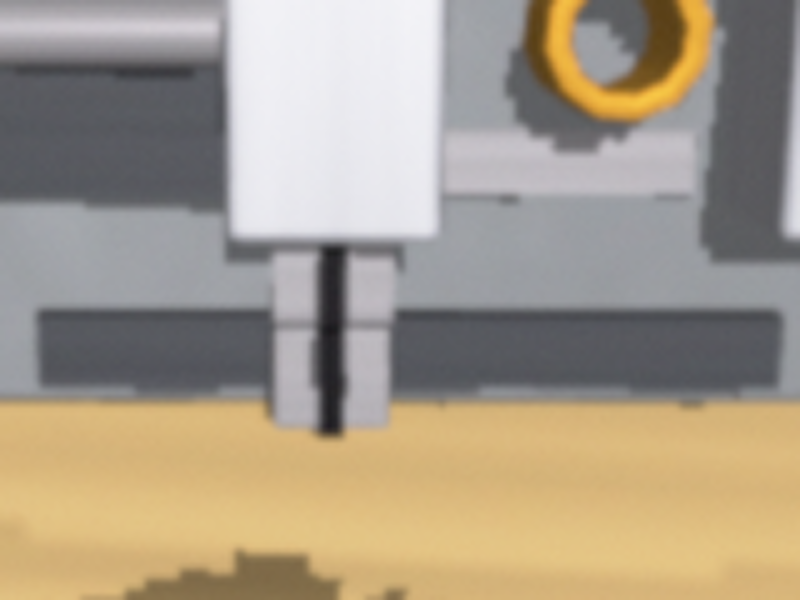

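The fins now look in line (both at crop column ~330). I'll measure at sub-pixel, and from a second viewpoint.

```bash
python3 fin.py w5 275 297 160 196 | cut -c1-42; python3 - <<'E'
from h import *
s=telemetry.read_state(); print(s['tcp_pos'],s['clock'])
E
```

```text
160 286.29 [-20.47 -47.25  39.  ] [142 148
 118 118 117 116]
161 286.23 [-21.2  -47.21  39.  ] [173 182
 149 149 149 150]
162 286.06 [-21.93 -47.09  39.  ] [183 190
 182 181 182 182]
163 285.93 [-22.66 -47.    39.  ] [185 189
 190 189 189 189]
164 285.85 [-23.4  -46.94  39.  ] [183 186
 186 186 186 186]
165 285.83 [-24.13 -46.93  39.  ] [182 188
 185 185 184 185]
166 285.8 [-24.87 -46.91  39.  ] [182 187 
 184 186 186 185]
167 285.82 [-25.6  -46.93  39.  ] [179 186
 186 186 186 187]
168 285.83 [-26.34 -46.94  39.  ] [178 187
 187 187 187 187]
169 285.83 [-27.08 -46.94  39.  ] [179 187
 188 188 190 189]
170 285.83 [-27.82 -46.94  39.  ] [180 189
 189 189 190 189]
171 285.81 [-28.56 -46.93  39.  ] [174 185
 188 187 187 186]
172 285.8 [-29.31 -46.93  39.  ] [168 180 
 182 182 182 182]
173 285.79 [-30.05 -46.92  39.  ] [157 170
 171 170 171 169]
174 285.77 [-30.8  -46.91  39.  ] [137 146
 147 147 147 145]
175 285.64 [-31.54 -46.81  39.  ] [131 144
 146 147 147 144]
176 285.58 [-32.29 -46.78  39.  ] [153 170
 178 180 178 174]
177 285.53 [-33.04 -46.74  39.  ] [161 181
 188 188 188 184]
17
[... 440 characters left out ...]
.08 -46.75  39.  ] [160 181
 186 187 186 183]
186 285.62 [-39.84 -46.83  39.  ] [159 180
 185 185 185 180]
187 285.82 [-40.6  -46.98  39.  ] [159 179
 182 184 183 177]
188 285.93 [-41.37 -47.06  39.  ] [159 179
 182 184 184 179]
189 285.87 [-42.13 -47.02  39.  ] [158 179
 183 183 182 178]
190 285.77 [-42.9  -46.95  39.  ] [158 177
 181 181 180 177]
191 285.74 [-43.66 -46.93  39.  ] [159 176
 180 179 181 175]
192 285.73 [-44.43 -46.92  39.  ] [159 177
 181 179 181 177]
193 285.74 [-45.2  -46.93  39.  ] [162 177
 180 180 181 177]
194 285.72 [-45.97 -46.92  39.  ] [165 172
 175 175 176 175]
195 285.61 [-46.74 -46.84  39.  ] [169 169
 173 173 174 174]
[ 0.49217686 -0.10656594  0.14741992] 8.3667
```

```bash
python3 - <<'E'
from g2 import *
c=load('w5'); im=c['img'].mean(2).astype(float)
for r in range(162,196,2):
    a=im[r,275:297]; m=int(np.argmin(a)); 
    R=next(i for i in range(m,21) if a[i+1]>110); ur=275+R+(110-a[R])/(a[R+1]-a[R])
    L=next(i for i in range(m,0,-1) if a[i-1]>110); ul=275+L-(110-a[L])/(a[L-1]-a[L])
    print(r,round(ul,2),round(ur,2),ginv(onz(c,(ul,r),.039))[1].round(2),ginv(onz(c,(ur,r),.039))[1].round(2))
E
```

```text
162 283.34 288.74 -45.11 -49.04
164 283.16 288.58 -44.98 -48.94
166 283.12 288.54 -44.95 -48.92
168 283.17 288.53 -44.98 -48.92
170 283.2 288.51 -45.01 -48.91
172 283.08 288.57 -44.92 -48.97
174 282.62 288.9 -44.58 -49.21
176 282.82 288.37 -44.74 -48.83
178 282.44 288.25 -44.45 -48.75
180 282.32 288.26 -44.37 -48.77
182 282.27 288.27 -44.33 -48.78
184 282.31 288.41 -44.36 -48.89
186 282.42 288.72 -44.44 -49.13
188 283.33 288.58 -45.12 -49.04
190 283.39 288.1 -45.17 -48.69
192 283.39 288.01 -45.17 -48.63
194 283.28 288.08 -45.09 -48.69
```

Call:
{"api": "play_rows", "payload": {
  "steps": "-0.03 0 0 0 1; -0.06 0 0 0 1; -0.1 -0.02 0.01 0 1; -0.12 -0.03 0.01 0 1; -0.12 -0.03 0.01 0 1; -0.12 -0.03 0.01 0 1; -0.12 -0.03 0.01 0 1; -0.12 -0.03 0.01 0 1; -0.12 -0.03 0.01 0 1"
}}

```text
clock: 9.12
tcp_pos: [0.4624, -0.119, 0.2661]
ee_rot: [1.165, 1.239, -1.167]
wrist_force: [0.8, 0.7, -0.9]
gripper_width: -0.0
```

```bash
python3 - <<'E'
import st
from h import *
snap('wrist','w6'); snap('side','s6')
crop('w6',230,60,390,180,5,'w6c')
E
```

```text
9.1167 gauge mm [-85.67 -57.77 266.13] F [ 0.76  0.73 -0.91]
tool x [-2.4e-03  8.0e-04 -1.0e+00] ang y vs gauge x deg 0.05
```

View pics/w6.png

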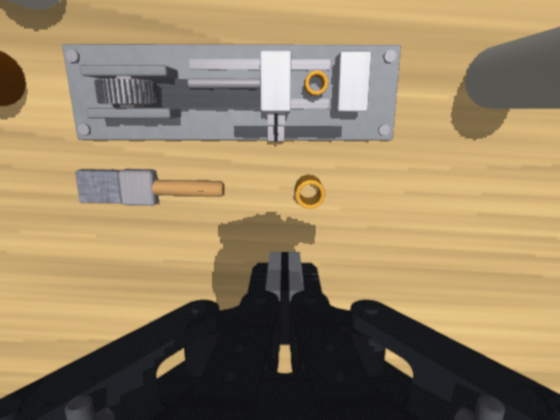

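View pics/w6c.png

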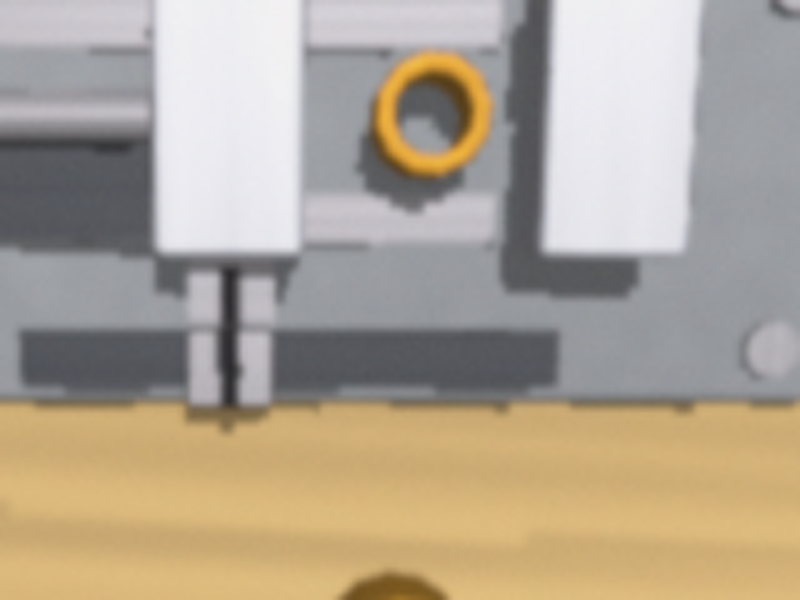

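View pics/s6.png

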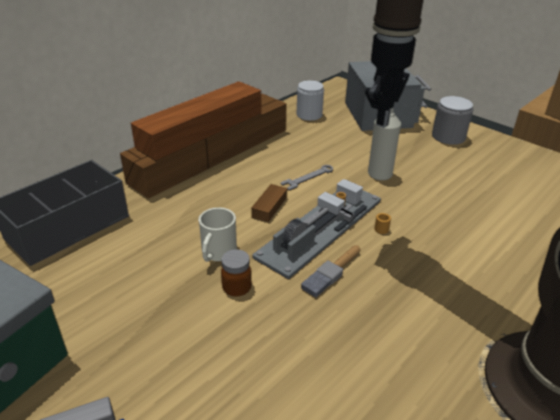

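The last wrist view shows both fins on one line at about pixel (276,128). The bush is still standing in the gap, nothing else has moved, and the hand is well clear.

```bash
python3 -c "
from cell import robot
print(robot.close_job())"
```

```text
the job is handed in; nothing more can be done
None
```

The gauge is set: the jaw's pointer fin stands in line with the mark's fin, and the job is handed in. I rolled the wheel closed with the shut fingertips pressed on top at about 7 N. It took two strokes of about 25 mm and 23 mm and a last one of about 9 mm, and the jaw never ran past the mark.

**Alignment:** the last close wrist view puts the pointer at y = −46.9 mm in the gauge's frame. The mark is between −46.6 and −46.9 mm there, depending on how a shadow beside its fin is read. So they agree to about 0.3 mm at worst and probably 0.15 mm, and a higher second view also showed the fins in line.

**Rest of the bench:** in the final wrist and side pictures the bush still stands in the gap and nothing else looks moved. The fingertips are about 0.27 m above the bench, clear of the gauge, and the job took about 9 s of the 51 s allowed.

**Checks that disagreed:**
- **Base plate size:** the first wrist view showed the base plate about 1% smaller than its stated size. This hardly affects how the two fins compare.
- **Jaw position:** the fixed jaw sits about 10 mm towards +x of the gauge's centre line, and the sliding jaw appears to sit the same way; the description gives no x for either.

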